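# Heft two bean tins: full one to the tray, part-used one to the shelf

### The job

Two identical steel tins of ceramic baking beans stand on the bench: one is full, the other part used, and only their weight in the hand tells which is which. Stand the full tin upright on the baking tray beside the tart tin, ready for blind baking, and put the part-used tin back upright on the low wire shelf. Keep the tins upright, set them down gently, and leave the tray, the tart tin, the jar, the mug and the notebook where they are.

Things in the scene. Friction and masses are not known exactly. Their poses are not given: they have to be found in the camera images.
- tin_a: one of two identical closed steel tins, 100 x 60 x 80 high mm, straight rigid sides, lid stays on. Origin: centre of its underside; x along the 100 mm length, y across the 60 mm width, z up. Starts upright on the bench. Either one, anew each time, is the full one: it is at least 0.2 kg heavier than the other; both weigh 0.25 to 0.8 kg, the beans lying about the middle
- tin_b: one of two identical closed steel tins, 100 x 60 x 80 high mm, straight rigid sides, lid stays on. Origin: centre of its underside; x along the 100 mm length, y across the 60 mm width, z up. Starts upright on the bench. Either one, anew each time, is the full one: it is at least 0.2 kg heavier than the other; both weigh 0.25 to 0.8 kg, the beans lying about the middle
- tray: loose aluminium baking tray on the bench, 330 x 240 mm, rim 22 mm high, flat floor 3 mm thick. Origin: centre of its underside; x along its 330 mm length (points away from the robot), y across, z up. The tart tin stands at its far (+x) end, its near (-x) half is empty. It may lie left or right of the tins
- wire_shelf: fixed low wire shelf on the bench, 320 x 190 mm, its level top 110 mm above the bench (as a flat board). Origin: centre of its footprint at bench height; x along its 320 mm length (points away from the robot), y across, z up. The jar stands at its far (+x) end, its near (-x) half is empty. It stands on the other side from the tray
- tart_tin: loose round fluted tart tin, dark steel, 109 mm across and 25 mm high, standing on the tray with its centre 70 to 90 mm beyond the tray's centre. Origin: centre of its underside
- jar: loose closed amber glass jar, 70 mm across and 115 mm high, standing on the wire shelf with its centre 80 to 100 mm beyond the shelf's centre. Origin: centre of its underside
- mug: loose brown stoneware mug, 82 mm across and 95 mm high, with a handle on its +y side, on the bench beyond the tins. Origin: centre of its underside
- notebook: loose closed spiral notebook with grey covers, 154 x 214 x 18 mm, lying on the bench near the robot, to its right. Origin: centre of its underside
There are look-alikes about, which are no part of the job. What is shaped like the tin_b but blue or green is not meant.

How it is judged:
By the outcome, as a careful person would: the job done as asked, in the order asked, and still so for the second after the job is handed in, with the robot touching nothing.
It also fails if it takes over 72 s, if anything falls off the work surface, if the arm or the gripper's body presses on something with over 40 N, if the wrist force passes 120 N, or if a joint passes its speed limit or range.

### The arm

A 6-joint arm with a two-finger parallel gripper is mounted at the origin on the work surface. World frame = base frame: x ahead of the robot, y to its left, z up, the work surface at z = 0. Lengths are in m, angles in degrees, forces in N, time in s.
With the tool pointing down it reaches from about 0.35 to 0.875 m from the base axis. Payload 4.2 kg.
Tool frame: the origin (TCP) lies at the very end of the fingers, on their centre line; the grasp point (between the pads) lies 19 mm behind it (arm.pinch_z is the distance from the TCP to the grasp point, in m); z points along the fingers, y is the line along which they close (so a half turn about z gives the same grasp; the last joint's range is limited). The gripper opens to 85 mm and grips with 20 to 120 N. Pads are 22 mm wide; open, the fingers measure 114 mm over their backs; the gripper's body (76 mm by 85 mm) begins 54 mm behind the grasp point. The pads swing forward as they close: fully open they stand 13 mm farther back than shut.
Start: joints at [-53.48, 22.042, 0.453, 0, -68.411, -14.817], TCP at [0.231, -0.581, 0.231] pointing down, gripper open.
Joint ranges: [-179.83, 179.83], [-69.29, 118.12], [-61.27, 80.66], [-181.25, 117.63], [-171.15, -9.14], [-177.46, 177.46]. Speed limits (degrees/s): [159.86, 159.86, 180, 180, 180, 180].

### API

Orientations are given as [roll, pitch, yaw] about the fixed x, y, z axes, in that order (R = Rz(yaw) Ry(pitch) Rx(roll)).
In Python, from plant import arm gives the robot as it stands. The module is installed in compiled form; this text tells all that it offers.
- The arm moves only by the tool drive_tool, never from a script. Its argument "motion" is a list of rows, each an object with "delta_pos": the shift along the tool's x, y, z normalised to -1 to 1, where 1 is 0.2 m, a list of three; "delta_rot": the turn, a rotation vector about the tool's x, y, z normalised to -1 to 1, where 1 is 2 pi rad, a list of three; "fingers": the gripper command: -1 is shut, 1 is fully open, values between are in proportion. In form: [{"delta_pos": [tx, ty, tz], "delta_rot": [ax, ay, az], "fingers": fingers}, ...]. A call has 1 to 8 rows; each row shifts and turns the commanded pose from where the row before left it, along the tool's axes as they then stand; what a row does not reach is not made up. A row lasts 1/12 s, in which the tool goes at most 41.7 mm and 7.16 degrees, less where a joint would pass 70% of its speed; a pose out of reach is approached as far as the arm can. A call with a number of a shift or a turn outside -1 to 1 is refused whole. A call with a gripper value outside its range is refused whole. The fingers move at their own pace and stop on an object; "force" is the grip in N (left out, the last holds). Time passes only in rows, so rows that do not move let the fingers close. It gives the time, the measured TCP pose, the force, the opening and the grip force at its end, in the units of the state.
- arm.state(): the state, without advancing time (a new reading comes with each control period).
- arm.capture(name): name is "side" or "top" or "wrist"; returns the picture (400x640x3 uint8, red, green, blue); there is no depth.
- arm.camera_params(name): a dict with "camera_matrix" (3x3 intrinsics, pixels), "pose" (4x4, takes a point from camera to world coordinates); the wrist camera has in their place "T_tool_cam" (4x4, takes a point from camera to tool coordinates, whose origin is the TCP and whose axes are the flange's). Camera axes: x right, y up, looking along -z (the intrinsics and any distortion apply to the point x, -y, -z); pixel columns grow to the right and rows downward; lengths in m; the calibration is good to about 2 mm. A picture is of the moment at which its call begins: read the wrist's pose just before it. camera_params takes no time and is no camera call.
- arm.close_job(): hands the job in; it is judged then, once.
The state is a dict: "clock": time; "joint_pos": joint angles; "joint_velocities": joint speeds; "effort": joint torques, N m; "tool_pos": TCP position; "tcp_rot": TCP orientation; "force": force on the tool from outside, world axes, zero at the start; "ft_torque": the same for the moment, N m; "gripper_width": finger opening in m; "finger_force": force on a finger pad.
Only numpy, scipy, OpenCV 4.12 (cv2) and the standard library are available. Lean on these libraries where they do the work, as an engineer would, in place of code of your own. Each camera call takes 0.05 s, during which the arm holds its last target. There are 200 camera calls.

## Working session

There is one attempt and no reset: what is moved stays moved. The work goes in short steps, Python scripts to look and compute and a tool call to move; the robot and the scene stay as the last step left them, time stands still between calls to the robot, and variables do not carry over. Pictures are saved under pics/ and viewed, at most 10 in all, crops included, and the job is handed in when it is done.

Besides the shell and the picture viewer there is one more tool, called after ">>>" in YAML: its name, and indented under it one key for each argument. drive_tool: Moves the arm, as the interface text tells. Scaled input: -1 to 1 covers 0.2 m each way for a shift and 2 pi rad each way for a turn. Its arguments: {"type":"object","properties":{"motion":{"type":"array"},"force":{"type":"number"}},"required":["motion"]}

```bash
mkdir -p pics; python3 - <<'E'
from plant import arm
import cv2,json
for n in("top","side"):
    cv2.imwrite(f"pics/{n}0.png",arm.capture(n)[:,:,::-1]); p=arm.camera_params(n); print(n,p)
print(arm.camera_params("wrist")); print(arm.state(),arm.pinch_z)
E
```

```text
top {'camera_matrix': array([[441.18713528,   0.        , 320.97402545],
       [  0.        , 441.18713528, 193.83600675],
       [  0.        ,   0.        ,   1.        ]]), 'pose': array([[-0.02316483,  0.98704835, -0.15874178,  0.27048412],
       [-0.99970358, -0.02406043, -0.00372205, -0.00978578],
       [-0.00749324,  0.15860851,  0.98731312,  1.43950811],
       [ 0.        ,  0.        ,  0.        ,  1.        ]])}
side {'camera_matrix': array([[500.73049463,   0.        , 322.01333495],
       [  0.        , 500.73049463, 194.93331277],
       [  0.        ,   0.        ,   1.        ]]), 'pose': array([[-0.77242323,  0.40921891, -0.48569769, -0.19755936],
       [-0.63505392, -0.50764575,  0.58223905,  0.8142419 ],
       [-0.00829914,  0.75817919,  0.65199344,  1.03584324],
       [ 0.        ,  0.        ,  0.        ,  1.        ]])}
{'camera_matrix': array([[336.98545041,   0.        , 320.74279623],
       [  0.        , 336.98545041, 204.32201095],
       [  0.        ,   0.        ,   1.        ]]), 'T_tool_cam': array([[ 1.83572802e-04,  9.48540471e-01,  3.16655
[... 294 characters left out ...]
clock': 0.1, 'joint_pos': array([-5.34801722e+01,  2.20845197e+01,  3.87197357e-01, -2.51656390e-02,
       -6.84120473e+01, -1.48160213e+01]), 'joint_velocities': array([ 0.01143747, -0.11724679,  0.17894542,  0.15495373,  0.05380508,
        0.13830305]), 'effort': array([ 2.32318635e-04, -3.93318629e+01,  1.88928723e+01,  4.19795439e+00,
       -2.60478249e-03,  9.11639916e-06]), 'tool_pos': array([ 0.23094201, -0.58019598,  0.23034791]), 'tcp_rot': array([ 1.79888286e+02, -5.36281912e-03, -1.58305470e+02]), 'force': array([ 0.19820584, -0.31592871, -0.36353688]), 'ft_torque': array([ 0.01324454, -0.02013989, -0.02425558]), 'finger_force': 0.0, 'gripper_width': 0.08504426271242545} 0.0187
```

View pics/top0.png

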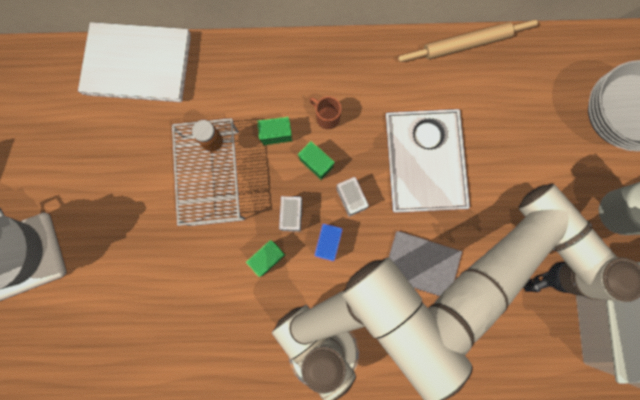

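View pics/side0.png

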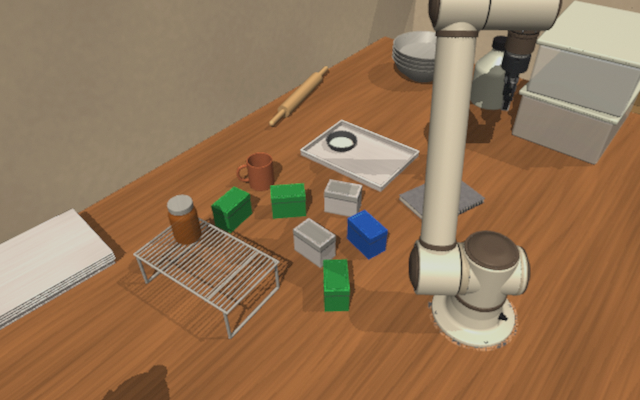

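The top view shows the two steel tins at about (290,213) and (352,196). The shelf is on the left (172–240, 120–223), with the jar's lid at (204,132). The tray is on the right (387–468, 110–212), with the tart tin at (428,134). The blue and green boxes are look-alikes.

```bash
cat > h.py <<'E'
import numpy as np,cv2
from plant import arm
def ray(K,T,uv,z):
    u,v=uv; d=T[:3,:3]@np.array([(u-K[0,2])/K[0,0],-(v-K[1,2])/K[1,1],-1]); o=T[:3,3]
    return o+d*(z-o[2])/d[2]
def top(uv,z):
    p=arm.camera_params("top"); return ray(p["camera_matrix"],p["pose"],uv,z)
E
python3 - <<'E'
from h import *
im=cv2.imread("pics/top0.png"); hsv=cv2.cvtColor(im,cv2.COLOR_BGR2HSV)
m=((hsv[...,1]<60)&(hsv[...,2]>100)).astype(np.uint8)
for n,(x0,x1,y0,y1) in dict(L=(270,310,190,236),R=(332,374,172,218)).items():
    mm=np.zeros_like(m); mm[y0:y1,x0:x1]=m[y0:y1,x0:x1]
    c=max(cv2.findContours(mm,0,2)[0],key=cv2.contourArea)
    q=np.array([top(p[0],.08)[:2]*1000 for p in c],np.float32); print(n,cv2.minAreaRect(q))
f=lambda n,uv,z:print(n,top(uv,z).round(3))
for uv in[(387,114),(459,110),(469,210),(393,212)]:f("tray",uv,.022)
f("tart",(428,134),.025)
for uv in[(172,123),(235,119),(240,221),(178,224)]:f("shelf",uv,.11)
f("jar",(204,130),.225); f("mug",(328,105),.095)
for uv in[(290,213),(352,196)]: f("tin",uv,.08)
for uv in[(275,130),(316,160),(265,258),(328,242)]:f("box",uv,.08)
i=cv2.resize(im[90:290,160:480],None,fx=2.5,fy=2.5,interpolation=2);cv2.imwrite("pics/c.png",i)
E
```

```text
L ((431.6145324707031, 91.48993682861328), (66.03273010253906, 108.18411254882812), 85.96135711669922)
R ((480.7252502441406, -100.8991470336914), (106.08291625976562, 69.7353744506836), 22.30354118347168)
tray [ 0.764 -0.232  0.022]
tray [ 0.771 -0.473  0.022]
tray [ 0.434 -0.481  0.022]
tray [ 0.433 -0.236  0.022]
tart [ 0.69  -0.364  0.025]
shelf [0.721 0.458 0.11 ]
shelf [0.729 0.26  0.11 ]
shelf [0.407 0.242 0.11 ]
shelf [0.402 0.43  0.11 ]
jar [0.659 0.325 0.225]
mug [ 0.773 -0.034  0.095]
tin [0.431 0.093 0.08 ]
tin [ 0.48  -0.101  0.08 ]
box [0.699 0.138 0.08 ]
box [0.598 0.009 0.08 ]
box [0.295 0.171 0.08 ]
box [ 0.339 -0.023  0.08 ]
```

View pics/c.png

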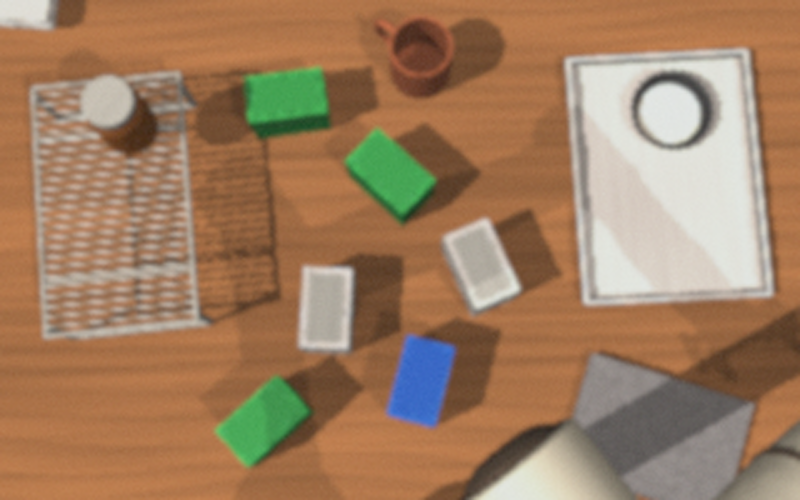

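>>> drive_tool:
  motion:
    - {"delta_pos":[-0.146,0.126,0],"delta_rot":[0,0,0],"fingers":1}
    - {"delta_pos":[-0.146,0.126,0],"delta_rot":[0,0,0],"fingers":1}
    - {"delta_pos":[-0.146,0.126,0],"delta_rot":[0,0,0],"fingers":1}
    - {"delta_pos":[-0.146,0.126,0],"delta_rot":[0,0,0],"fingers":1}
    - {"delta_pos":[-0.146,0.126,0],"delta_rot":[0,0,0],"fingers":1}
    - {"delta_pos":[-0.146,0.126,0],"delta_rot":[0,0,0],"fingers":1}
    - {"delta_pos":[-0.146,0.126,0],"delta_rot":[0,0,0],"fingers":1}

```text
clock: 0.68
tool_pos: [0.356, -0.3393, 0.231]
tcp_rot: [180.0, -0.0, -158.3]
force: [0.5, 0.1, 0.6]
gripper_width: 0.0851
finger_force: 0.0
```

>>> drive_tool:
  motion:
    - {"delta_pos":[-0.146,0.126,0],"delta_rot":[0,0,0],"fingers":1}
    - {"delta_pos":[-0.146,0.126,0],"delta_rot":[0,0,0],"fingers":1}
    - {"delta_pos":[-0.146,0.126,0],"delta_rot":[0,0,0],"fingers":1}
    - {"delta_pos":[-0.146,0.126,0],"delta_rot":[0,0,0],"fingers":1}
    - {"delta_pos":[-0.146,0.126,0],"delta_rot":[0,0,0],"fingers":1}
    - {"delta_pos":[-0.146,0.126,0],"delta_rot":[0,0,0],"fingers":1}
    - {"delta_pos":[-0.146,0.126,0],"delta_rot":[0,0,0],"fingers":1}
    - {"delta_pos":[0,0,0],"delta_rot":[0,0,0],"fingers":1}

```text
clock: 1.35
tool_pos: [0.4831, -0.0973, 0.231]
tcp_rot: [180.0, 0.1, -157.9]
force: [-0.2, 1.0, -0.6]
gripper_width: 0.0856
finger_force: 0.0
```

```bash
cat >> h.py <<'E'
from scipy.spatial.transform import Rotation as Ro
def tool():
    s=arm.state(); T=np.eye(4); T[:3,:3]=Ro.from_euler('xyz',s["tcp_rot"],degrees=True).as_matrix(); T[:3,3]=s["tool_pos"]; return s,T
def wristT(T): return T@arm.camera_params("wrist")["T_tool_cam"]
def go(p,yaw=None):
    s,T=tool(); d=T[:3,:3].T@(np.array(p)-T[:3,3])/.2
    print("clk",round(s["clock"],2),"tcp",T[:3,3].round(4),"rpy",s["tcp_rot"].round(2),"F",s["force"].round(2),"w",round(s["gripper_width"],4),"ff",s["finger_force"],"q1,6",s["joint_pos"][[0,5]].round(1))
    print("delta norm",d.round(3),"len mm",np.linalg.norm(d)*200, "turn z norm", None if yaw is None else -((yaw-s["tcp_rot"][2]+180)%360-180)/360)
E
python3 - <<'E'
from h import *
go([.48,-.101,.03],-157.7)
s,T=tool(); W=wristT(T); K=arm.camera_params("wrist")["camera_matrix"]
im=arm.capture("wrist")[:,:,::-1].copy(); cv2.imwrite("pics/w0.png",im)
# predicted rect corners of the top
for c,y in(((.48,-.101),22.3),((.431,.092),-4)):
    out=[]
    for a,b in((1,1),(1,-1),(-1,-1),(-1,1)):
        p=np.r_[np.array(c)+Ro.from_euler('z',y,degrees=True).as_matrix()[:2,:2]@[a*.05,b*.03],.08,1]
        q=np.linalg.inv(W)@p; u=K@[q[0]/-q[2],-q[1]/-q[2],1]; out.append(u[:2])
    print(np.round(out)); cv2.polylines(im,[np.int32(np.round(out))],True,(0,0,255),1)
cv2.imwrite("pics/w0p.png",im)
E
```

```text
clk 1.35 tcp [ 0.4831 -0.0973  0.231 ] rpy [ 1.8000e+02  7.0000e-02 -1.5795e+02] F [-0.21  1.03 -0.55] w 0.0856 ff 0.0 q1,6 [  7.5 -75.5]
delta norm [ 0.022 -0.012  1.005] len mm 201.08157114068442 turn z norm -0.0006878320545752103
[[350. 232.]
 [286. 232.]
 [282. 124.]
 [352. 124.]]
[[524. 265.]
 [473. 240.]
 [539. 146.]
 [593. 176.]]
```

View pics/w0p.png

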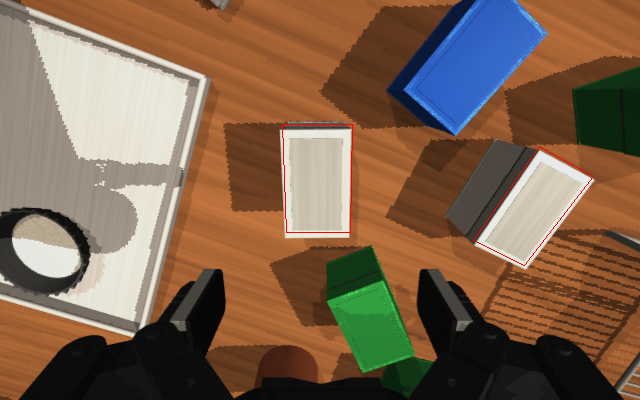

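The overlay matches both tins to within about 4 mm: R is at (318,180) in the picture and L at (533,207). Descending on R.

>>> drive_tool:
  motion:
    - {"delta_pos":[0,-0.012,0.17],"delta_rot":[0,0,0],"fingers":1}
    - {"delta_pos":[0,0,0.17],"delta_rot":[0,0,0],"fingers":1}
    - {"delta_pos":[0,0,0.17],"delta_rot":[0,0,0],"fingers":1}
    - {"delta_pos":[0,0,0.17],"delta_rot":[0,0,0],"fingers":1}
    - {"delta_pos":[0,0,0.15],"delta_rot":[0,0,0],"fingers":1}
    - {"delta_pos":[0,0,0.1],"delta_rot":[0,0,0],"fingers":1}
    - {"delta_pos":[0,0,0.07],"delta_rot":[0,0,0],"fingers":1}
    - {"delta_pos":[0,0,0],"delta_rot":[0,0,0],"fingers":1}

```text
clock: 2.07
tool_pos: [0.4783, -0.105, 0.0283]
tcp_rot: [179.9, -0.4, -158.4]
force: [-0.3, 0.4, 0.2]
gripper_width: 0.0856
finger_force: 0.0
```

>>> drive_tool:
  motion:
    - {"delta_pos":[0,0,0],"delta_rot":[0,0,0],"fingers":-1}
    - {"delta_pos":[0,0,0],"delta_rot":[0,0,0],"fingers":-1}
    - {"delta_pos":[0,0,0],"delta_rot":[0,0,0],"fingers":-1}
    - {"delta_pos":[0,0,0],"delta_rot":[0,0,0],"fingers":-1}
    - {"delta_pos":[0,0,0],"delta_rot":[0,0,0],"fingers":-1}
    - {"delta_pos":[0,0,0],"delta_rot":[0,0,0],"fingers":-1}
    - {"delta_pos":[0,0,0],"delta_rot":[0,0,0],"fingers":-1}
    - {"delta_pos":[0,0,0],"delta_rot":[0,0,0],"fingers":-1}
  force: 60

```text
clock: 2.73
tool_pos: [0.4823, -0.104, 0.0327]
tcp_rot: [-179.9, 0.1, -158.3]
force: [-0.6, -0.8, 6.3]
gripper_width: 0.0593
finger_force: 66.0
```

>>> drive_tool:
  motion:
    - {"delta_pos":[0,0,-0.03],"delta_rot":[0,0,0],"fingers":-1}
    - {"delta_pos":[0,0,-0.07],"delta_rot":[0,0,0],"fingers":-1}
    - {"delta_pos":[0,0,-0.07],"delta_rot":[0,0,0],"fingers":-1}
    - {"delta_pos":[0,0,-0.07],"delta_rot":[0,0,0],"fingers":-1}
    - {"delta_pos":[0,0,-0.07],"delta_rot":[0,0,0],"fingers":-1}
    - {"delta_pos":[0,0,-0.04],"delta_rot":[0,0,0],"fingers":-1}
    - {"delta_pos":[0,0,0],"delta_rot":[0,0,0],"fingers":-1}
    - {"delta_pos":[0,0,0],"delta_rot":[0,0,0],"fingers":-1}

```text
clock: 3.4
tool_pos: [0.4809, -0.1038, 0.1011]
tcp_rot: [180.0, -0.0, -158.3]
force: [-0.2, -0.1, -4.1]
gripper_width: 0.0598
finger_force: 65.4
```

>>> drive_tool:
  motion:
    - {"delta_pos":[0,0,0],"delta_rot":[0,0,0],"fingers":-1}
    - {"delta_pos":[0,0,0],"delta_rot":[0,0,0],"fingers":-1}
    - {"delta_pos":[0,0,0],"delta_rot":[0,0,0],"fingers":-1}

```text
clock: 3.65
tool_pos: [0.4808, -0.104, 0.1004]
tcp_rot: [180.0, -0.1, -158.3]
force: [0.6, 0.1, -4.2]
gripper_width: 0.0593
finger_force: 65.4
```

>>> drive_tool:
  motion:
    - {"delta_pos":[0,0,0],"delta_rot":[0,0,0],"fingers":-1}

```text
clock: 3.73
tool_pos: [0.481, -0.104, 0.1006]
tcp_rot: [180.0, -0.1, -158.3]
force: [-0.1, -0.4, -2.9]
gripper_width: 0.0595
finger_force: 65.4
```

>>> drive_tool:
  motion:
    - {"delta_pos":[0,0,0],"delta_rot":[0,0,0],"fingers":-1}

```text
clock: 3.82
tool_pos: [0.4812, -0.104, 0.1009]
tcp_rot: [180.0, -0.1, -158.3]
force: [0.6, -0.4, -3.2]
gripper_width: 0.0594
finger_force: 65.4
```

>>> drive_tool:
  motion:
    - {"delta_pos":[0,0,0],"delta_rot":[0,0,0],"fingers":-1}

```text
clock: 3.9
tool_pos: [0.4813, -0.1039, 0.1011]
tcp_rot: [180.0, -0.0, -158.3]
force: [-0.3, 0.8, -4.3]
gripper_width: 0.0595
finger_force: 65.4
```

```bash
python3 - <<'E'
from h import *
go([.515,-.357,.15],-179)
E
```

```text
clk 3.9 tcp [ 0.4813 -0.1039  0.1011] rpy [ 1.7999e+02 -3.0000e-02 -1.5830e+02] F [-0.34  0.8  -4.3 ] w 0.0595 ff 65.37761092185974 q1,6 [  6.7 -75. ]
delta norm [ 0.311 -1.238 -0.245] len mm 259.93956944888737 turn z norm 0.057505171873866105
```

R weighs about 3.8 N, so it is probably the part-used tin. I'll set it back and weigh L.

>>> drive_tool:
  motion:
    - {"delta_pos":[0,0,0.08],"delta_rot":[0,0,0],"fingers":-1}
    - {"delta_pos":[0,0,0.1],"delta_rot":[0,0,0],"fingers":-1}
    - {"delta_pos":[0,0,0.08],"delta_rot":[0,0,0],"fingers":-1}
    - {"delta_pos":[0,0,0.04],"delta_rot":[0,0,0],"fingers":-1}
    - {"delta_pos":[0,0,0.02],"delta_rot":[0,0,0],"fingers":-1}
    - {"delta_pos":[0,0,0.01],"delta_rot":[0,0,0],"fingers":-1}
    - {"delta_pos":[0,0,0.01],"delta_rot":[0,0,0],"fingers":-1}
    - {"delta_pos":[0,0,0],"delta_rot":[0,0,0],"fingers":-1}

```text
clock: 4.57
tool_pos: [0.4819, -0.1039, 0.0337]
tcp_rot: [-180.0, 0.1, -158.3]
force: [-0.8, -0.1, -3.2]
gripper_width: 0.0595
finger_force: 65.4
```

>>> drive_tool:
  motion:
    - {"delta_pos":[0,0,0],"delta_rot":[0,0,0],"fingers":1}
    - {"delta_pos":[0,0,0],"delta_rot":[0,0,0],"fingers":1}
    - {"delta_pos":[0,0,0],"delta_rot":[0,0,0],"fingers":1}
    - {"delta_pos":[0,0,0],"delta_rot":[0,0,0],"fingers":1}
    - {"delta_pos":[0,0,0],"delta_rot":[0,0,0],"fingers":1}
    - {"delta_pos":[0,0,-0.1],"delta_rot":[0,0,0],"fingers":1}
    - {"delta_pos":[0,0,-0.18],"delta_rot":[0,0,0],"fingers":1}
    - {"delta_pos":[0,0,-0.18],"delta_rot":[0,0,0],"fingers":1}

```text
clock: 5.23
tool_pos: [0.4804, -0.1041, 0.1256]
tcp_rot: [179.9, -0.2, -158.3]
force: [1.8, -0.4, 0.1]
gripper_width: 0.0851
finger_force: 0.0
```

>>> drive_tool:
  motion:
    - {"delta_pos":[0,0,-0.15],"delta_rot":[0,0,0],"fingers":1}
    - {"delta_pos":[0,0,-0.1],"delta_rot":[0,0,0],"fingers":1}
    - {"delta_pos":[0,0,0],"delta_rot":[0,0,0.018],"fingers":1}
    - {"delta_pos":[0,0,0],"delta_rot":[0,0,0.018],"fingers":1}
    - {"delta_pos":[0,0,0],"delta_rot":[0,0,0.018],"fingers":1}
    - {"delta_pos":[0,0,0],"delta_rot":[0,0,0.018],"fingers":1}
    - {"delta_pos":[0,0,0],"delta_rot":[0,0,0],"fingers":1}

```text
clock: 5.82
tool_pos: [0.4813, -0.1039, 0.1755]
tcp_rot: [180.0, 0.0, 175.7]
force: [0.6, -0.5, -0.1]
gripper_width: 0.0855
finger_force: 0.0
```

```bash
python3 - <<'E'
from h import *
go([.433,.091,.16],176)
E
```

```text
clk 5.82 tcp [ 0.4813 -0.1039  0.1755] rpy [1.7999e+02 2.0000e-02 1.7567e+02] F [ 0.56 -0.51 -0.13] w 0.0855 ff 0.0 q1,6 [   6.8 -101.1]
delta norm [0.314 0.954 0.078] len mm 201.43131943266482 turn z norm -0.0009087642438402888
```

>>> drive_tool:
  motion:
    - {"delta_pos":[0.052,0.159,0],"delta_rot":[0,0,0],"fingers":1}
    - {"delta_pos":[0.052,0.159,0],"delta_rot":[0,0,0],"fingers":1}
    - {"delta_pos":[0.052,0.159,0],"delta_rot":[0,0,0],"fingers":1}
    - {"delta_pos":[0.052,0.159,0],"delta_rot":[0,0,0],"fingers":1}
    - {"delta_pos":[0.052,0.159,0],"delta_rot":[0,0,0],"fingers":1}
    - {"delta_pos":[0.052,0.159,0],"delta_rot":[0,0,0],"fingers":1}
    - {"delta_pos":[0,0,0],"delta_rot":[0,0,0],"fingers":1}
    - {"delta_pos":[0,0,0],"delta_rot":[0,0,0],"fingers":1}

```text
clock: 6.48
tool_pos: [0.4329, 0.0924, 0.1755]
tcp_rot: [180.0, 0.0, 176.1]
force: [-0.5, -0.4, -0.3]
gripper_width: 0.0853
finger_force: 0.0
```

>>> drive_tool:
  motion:
    - {"delta_pos":[0,0,0.1],"delta_rot":[0,0,0],"fingers":1}
    - {"delta_pos":[0,0,0.15],"delta_rot":[0,0,0],"fingers":1}
    - {"delta_pos":[0,0,0.15],"delta_rot":[0,0,0],"fingers":1}
    - {"delta_pos":[0,0,0.14],"delta_rot":[0,0,0],"fingers":1}
    - {"delta_pos":[0,0,0.1],"delta_rot":[0,0,0],"fingers":1}
    - {"delta_pos":[0,0,0.05],"delta_rot":[0,0,0],"fingers":1}
    - {"delta_pos":[0,0,0.03],"delta_rot":[0,0,0],"fingers":1}
    - {"delta_pos":[0,0,0],"delta_rot":[0,0,0],"fingers":1}

```text
clock: 7.15
tool_pos: [0.4327, 0.0897, 0.0302]
tcp_rot: [-179.9, -0.1, 175.8]
force: [1.0, -0.2, -0.1]
gripper_width: 0.0852
finger_force: 0.0
```

>>> drive_tool:
  motion:
    - {"delta_pos":[0,0,0],"delta_rot":[0,0,0],"fingers":-1}
    - {"delta_pos":[0,0,0],"delta_rot":[0,0,0],"fingers":-1}
    - {"delta_pos":[0,0,0],"delta_rot":[0,0,0],"fingers":-1}
    - {"delta_pos":[0,0,0],"delta_rot":[0,0,0],"fingers":-1}
    - {"delta_pos":[0,0,0],"delta_rot":[0,0,0],"fingers":-1}
    - {"delta_pos":[0,0,0],"delta_rot":[0,0,0],"fingers":-1}
    - {"delta_pos":[0,0,0],"delta_rot":[0,0,0],"fingers":-1}
    - {"delta_pos":[0,0,0],"delta_rot":[0,0,0],"fingers":-1}
  force: 70

```text
clock: 7.82
tool_pos: [0.435, 0.092, 0.0328]
tcp_rot: [179.9, 0.2, 175.8]
force: [0.9, 3.0, 7.2]
gripper_width: 0.0591
finger_force: 77.5
```

>>> drive_tool:
  motion:
    - {"delta_pos":[0,0,-0.03],"delta_rot":[0,0,0],"fingers":-1}
    - {"delta_pos":[0,0,-0.1],"delta_rot":[0,0,0],"fingers":-1}
    - {"delta_pos":[0,0,-0.13],"delta_rot":[0,0,0],"fingers":-1}
    - {"delta_pos":[0,0,-0.13],"delta_rot":[0,0,0],"fingers":-1}
    - {"delta_pos":[0,0,-0.13],"delta_rot":[0,0,0],"fingers":-1}
    - {"delta_pos":[0,0,-0.1],"delta_rot":[0,0,0],"fingers":-1}
    - {"delta_pos":[0,0,-0.05],"delta_rot":[0,0,0],"fingers":-1}
    - {"delta_pos":[0,0,0],"delta_rot":[0,0,0],"fingers":-1}

```text
clock: 8.48
tool_pos: [0.4325, 0.0907, 0.1665]
tcp_rot: [179.9, 0.0, 175.8]
force: [-0.2, 0.6, -6.5]
gripper_width: 0.0593
finger_force: 79.1
```

>>> drive_tool:
  motion:
    - {"delta_pos":[0,0,0],"delta_rot":[0,0,0],"fingers":-1}
    - {"delta_pos":[0,0,0],"delta_rot":[0,0,0],"fingers":-1}
    - {"delta_pos":[0,0,0],"delta_rot":[0,0,0],"fingers":-1}

```text
clock: 8.73
tool_pos: [0.4317, 0.0902, 0.1635]
tcp_rot: [-179.9, -0.2, 175.7]
force: [-0.0, -0.1, -6.8]
gripper_width: 0.0594
finger_force: 79.0
```

>>> drive_tool:
  motion:
    - {"delta_pos":[0,0,0],"delta_rot":[0,0,0],"fingers":-1}

```text
clock: 8.82
tool_pos: [0.4322, 0.0905, 0.1639]
tcp_rot: [-179.9, -0.2, 175.8]
force: [-0.2, 0.3, -7.1]
gripper_width: 0.0596
finger_force: 79.0
```

>>> drive_tool:
  motion:
    - {"delta_pos":[0,0,0],"delta_rot":[0,0,0],"fingers":-1}

```text
clock: 8.9
tool_pos: [0.4327, 0.0907, 0.1644]
tcp_rot: [-179.9, -0.1, 175.8]
force: [0.3, 0.7, -7.7]
gripper_width: 0.0591
finger_force: 79.0
```

```bash
python3 - <<'E'
from h import *
go([.515,-.357,.17],-179)
E
```

```text
clk 8.9 tcp [0.4327 0.0907 0.1644] rpy [-1.7993e+02 -1.1000e-01  1.7578e+02] F [ 0.3   0.68 -7.67] w 0.0591 ff 79.03571248054504 q1,6 [  33.  -127.2]
delta norm [-0.575 -2.202 -0.027] len mm 455.21796564219875 turn z norm -0.014507748300368285
```

L weighs about 7.1 N, so it is the full tin. It goes to the tray.

>>> drive_tool:
  motion:
    - {"delta_pos":[-0.02,-0.06,0],"delta_rot":[0,0,0],"fingers":-1}
    - {"delta_pos":[-0.03,-0.115,0],"delta_rot":[0,0,0],"fingers":-1}
    - {"delta_pos":[-0.04,-0.15,0],"delta_rot":[0,0,0],"fingers":-1}
    - {"delta_pos":[-0.04,-0.15,0],"delta_rot":[0,0,0],"fingers":-1}
    - {"delta_pos":[-0.04,-0.15,0],"delta_rot":[0,0,0],"fingers":-1}
    - {"delta_pos":[-0.04,-0.15,0],"delta_rot":[0,0,0],"fingers":-1}
    - {"delta_pos":[-0.04,-0.15,0],"delta_rot":[0,0,0],"fingers":-1}
    - {"delta_pos":[-0.04,-0.15,0],"delta_rot":[0,0,0],"fingers":-1}

```text
clock: 9.57
tool_pos: [0.4751, -0.1292, 0.1648]
tcp_rot: [180.0, -0.1, 175.8]
force: [0.9, 0.5, -7.4]
gripper_width: 0.0596
finger_force: 78.9
```

>>> drive_tool:
  motion:
    - {"delta_pos":[-0.04,-0.15,0],"delta_rot":[0,0,0],"fingers":-1}
    - {"delta_pos":[-0.04,-0.15,0],"delta_rot":[0,0,0],"fingers":-1}
    - {"delta_pos":[-0.04,-0.15,0],"delta_rot":[0,0,0],"fingers":-1}
    - {"delta_pos":[-0.04,-0.15,0],"delta_rot":[0,0,0],"fingers":-1}
    - {"delta_pos":[-0.04,-0.15,0],"delta_rot":[0,0,0],"fingers":-1}
    - {"delta_pos":[-0.04,-0.15,0],"delta_rot":[0,0,0],"fingers":-1}
    - {"delta_pos":[-0.03,-0.135,0],"delta_rot":[0,0,0],"fingers":-1}
    - {"delta_pos":[-0.03,-0.08,0],"delta_rot":[0,0,0],"fingers":-1}

```text
clock: 10.23
tool_pos: [0.5183, -0.3573, 0.1638]
tcp_rot: [180.0, -0.1, 175.7]
force: [0.5, 0.4, -7.1]
gripper_width: 0.059
finger_force: 79.1
```

>>> drive_tool:
  motion:
    - {"delta_pos":[0,0,0],"delta_rot":[0,0,-0.0075],"fingers":-1}
    - {"delta_pos":[0,0,0],"delta_rot":[0,0,-0.007],"fingers":-1}
    - {"delta_pos":[0,0,0],"delta_rot":[0,0,0],"fingers":-1}
    - {"delta_pos":[0,0,0],"delta_rot":[0,0,0],"fingers":-1}

```text
clock: 10.57
tool_pos: [0.5183, -0.3544, 0.1641]
tcp_rot: [179.9, -0.1, -179.1]
force: [0.3, 0.1, -6.8]
gripper_width: 0.0593
finger_force: 79.0
```

```bash
python3 - <<'E'
from h import *
go([.515,-.357,.038],-179)
im=arm.capture("wrist")[:,:,::-1]; cv2.imwrite("pics/w1.png",im)
E
```

```text
clk 10.57 tcp [ 0.5183 -0.3544  0.1641] rpy [ 1.7994e+02 -1.1000e-01 -1.7908e+02] F [ 0.28  0.05 -6.76] w 0.0593 ff 79.03651714324951 q1,6 [-19.6 -69.4]
delta norm [ 0.016 -0.013  0.631] len mm 126.17563785805584 turn z norm -0.0002105325329924628
```

View pics/w1.png

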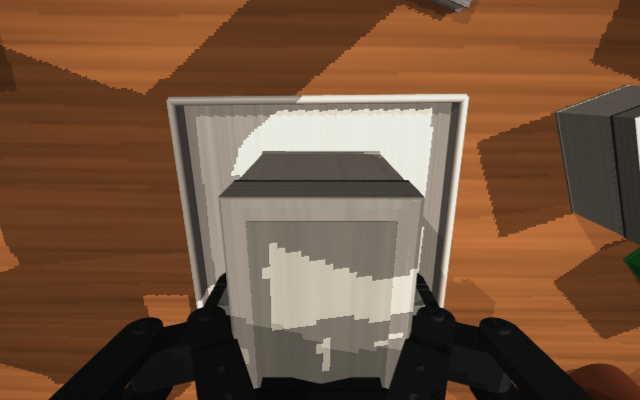

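The tin is held level and centred over the tray: the rim spans columns 168–468 and the tin is centred near 320. Lowering it.

>>> drive_tool:
  motion:
    - {"delta_pos":[0,-0.01,0.08],"delta_rot":[0,0,0],"fingers":-1}
    - {"delta_pos":[0,0,0.12],"delta_rot":[0,0,0],"fingers":-1}
    - {"delta_pos":[0,0,0.12],"delta_rot":[0,0,0],"fingers":-1}
    - {"delta_pos":[0,0,0.12],"delta_rot":[0,0,0],"fingers":-1}
    - {"delta_pos":[0,0,0.08],"delta_rot":[0,0,0],"fingers":-1}
    - {"delta_pos":[0,0,0.05],"delta_rot":[0,0,0],"fingers":-1}
    - {"delta_pos":[0,0,0.03],"delta_rot":[0,0,0],"fingers":-1}
    - {"delta_pos":[0,0,0.02],"delta_rot":[0,0,0],"fingers":-1}

```text
clock: 11.28
tool_pos: [0.5191, -0.3566, 0.0411]
tcp_rot: [-180.0, 0.0, -179.0]
force: [0.3, -0.1, -6.6]
gripper_width: 0.0595
finger_force: 79.1
```

>>> drive_tool:
  motion:
    - {"delta_pos":[0,0,0.008],"delta_rot":[0,0,0],"fingers":-1}
    - {"delta_pos":[0,0,0.008],"delta_rot":[0,0,0],"fingers":-1}
    - {"delta_pos":[0,0,0],"delta_rot":[0,0,0],"fingers":-1}
    - {"delta_pos":[0,0,0],"delta_rot":[0,0,0],"fingers":-1}

```text
clock: 11.62
tool_pos: [0.5192, -0.3568, 0.039]
tcp_rot: [-180.0, 0.1, -179.0]
force: [-0.3, -0.3, -6.6]
gripper_width: 0.0596
finger_force: 79.1
```

>>> drive_tool:
  motion:
    - {"delta_pos":[0,0,0.007],"delta_rot":[0,0,0],"fingers":-1}
    - {"delta_pos":[0,0,0.005],"delta_rot":[0,0,0],"fingers":-1}
    - {"delta_pos":[0,0,0],"delta_rot":[0,0,0],"fingers":-1}

```text
clock: 11.87
tool_pos: [0.5189, -0.3567, 0.036]
tcp_rot: [-180.0, 0.0, -179.0]
force: [-0.2, -0.1, -5.8]
gripper_width: 0.0592
finger_force: 79.5
```

>>> drive_tool:
  motion:
    - {"delta_pos":[0,0,0.004],"delta_rot":[0,0,0],"fingers":-1}
    - {"delta_pos":[0,0,0],"delta_rot":[0,0,0],"fingers":-1}

```text
clock: 12.03
tool_pos: [0.5189, -0.3567, 0.0359]
tcp_rot: [-180.0, 0.0, -179.0]
force: [-1.9, 1.2, 0.0]
gripper_width: 0.0591
finger_force: 80.0
```

Contact made. Releasing, rising and turning for R.

>>> drive_tool:
  motion:
    - {"delta_pos":[0,0,0],"delta_rot":[0,0,0],"fingers":1}
    - {"delta_pos":[0,0,0],"delta_rot":[0,0,0],"fingers":1}
    - {"delta_pos":[0,0,0],"delta_rot":[0,0,0],"fingers":1}
    - {"delta_pos":[0,0,0],"delta_rot":[0,0,0],"fingers":1}
    - {"delta_pos":[0,0,0],"delta_rot":[0,0,0],"fingers":1}
    - {"delta_pos":[0,0,-0.08],"delta_rot":[0,0,0],"fingers":1}
    - {"delta_pos":[0,0,-0.15],"delta_rot":[0,0,0],"fingers":1}
    - {"delta_pos":[0,0,-0.15],"delta_rot":[0,0,0],"fingers":1}

```text
clock: 12.7
tool_pos: [0.5179, -0.3563, 0.1106]
tcp_rot: [179.9, -0.2, -179.0]
force: [0.3, 0.3, 0.6]
gripper_width: 0.0854
finger_force: 0.0
```

>>> drive_tool:
  motion:
    - {"delta_pos":[0,0,-0.15],"delta_rot":[0,0,0],"fingers":1}
    - {"delta_pos":[0,0,-0.15],"delta_rot":[0,0,0],"fingers":1}
    - {"delta_pos":[0,0,0],"delta_rot":[0,0,-0.0192],"fingers":1}
    - {"delta_pos":[0,0,0],"delta_rot":[0,0,-0.0192],"fingers":1}
    - {"delta_pos":[0,0,0],"delta_rot":[0,0,-0.0192],"fingers":1}
    - {"delta_pos":[0,0,0],"delta_rot":[0,0,0],"fingers":1}
    - {"delta_pos":[0,0,0],"delta_rot":[0,0,0],"fingers":1}

```text
clock: 13.28
tool_pos: [0.5187, -0.3566, 0.171]
tcp_rot: [-180.0, 0.0, -158.4]
force: [-0.1, -1.2, 0.9]
gripper_width: 0.0852
finger_force: 0.0
```

```bash
python3 - <<'E'
from h import *
go([.4815,-.104,.033],-158.3)
cv2.imwrite("pics/w2.png",arm.capture("wrist")[:,:,::-1])
E
```

```text
clk 13.28 tcp [ 0.5187 -0.3566  0.171 ] rpy [-179.99    0.   -158.43] F [-0.12 -1.17  0.88] w 0.0852 ff 0.0 q1,6 [-19.8 -48.6]
delta norm [-0.291  1.243  0.69 ] len mm 290.1761502515475 turn z norm -0.0003747499374821612
```

View pics/w2.png

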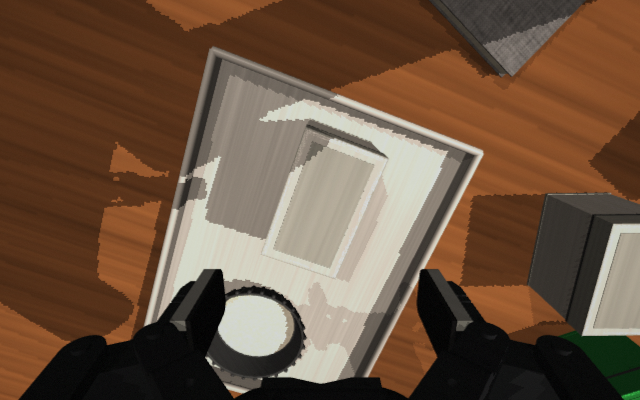

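The full tin stands upright on the tray floor at about (325,205), with the tart tin clear of it at (255,330). Back to R.

>>> drive_tool:
  motion:
    - {"delta_pos":[-0.041,0.175,0],"delta_rot":[0,0,0],"fingers":1}
    - {"delta_pos":[-0.042,0.178,0],"delta_rot":[0,0,0],"fingers":1}
    - {"delta_pos":[-0.042,0.178,0],"delta_rot":[0,0,0],"fingers":1}
    - {"delta_pos":[-0.042,0.178,0],"delta_rot":[0,0,0],"fingers":1}
    - {"delta_pos":[-0.042,0.178,0],"delta_rot":[0,0,0],"fingers":1}
    - {"delta_pos":[-0.041,0.178,0],"delta_rot":[0,0,0],"fingers":1}
    - {"delta_pos":[-0.041,0.178,0],"delta_rot":[0,0,0],"fingers":1}
    - {"delta_pos":[0,0,0],"delta_rot":[0,0,0],"fingers":1}

```text
clock: 14.0
tool_pos: [0.4798, -0.0998, 0.1712]
tcp_rot: [180.0, 0.0, -158.1]
force: [-0.2, -0.0, 0.3]
gripper_width: 0.0853
finger_force: 0.0
```

>>> drive_tool:
  motion:
    - {"delta_pos":[0,0,0.08],"delta_rot":[0,0,0],"fingers":1}
    - {"delta_pos":[0,0,0.15],"delta_rot":[0,0,0],"fingers":1}
    - {"delta_pos":[0,0,0.15],"delta_rot":[0,0,0],"fingers":1}
    - {"delta_pos":[0,0,0.14],"delta_rot":[0,0,0],"fingers":1}
    - {"delta_pos":[0,0,0.1],"delta_rot":[0,0,0],"fingers":1}
    - {"delta_pos":[0,0,0.05],"delta_rot":[0,0,0],"fingers":1}
    - {"delta_pos":[0,0,0.02],"delta_rot":[0,0,0],"fingers":1}
    - {"delta_pos":[0,0,0],"delta_rot":[0,0,0],"fingers":1}

```text
clock: 14.67
tool_pos: [0.4803, -0.1043, 0.032]
tcp_rot: [180.0, -0.1, -158.3]
force: [-0.4, 0.7, -0.2]
gripper_width: 0.0857
finger_force: 0.0
```

>>> drive_tool:
  motion:
    - {"delta_pos":[0,0,0],"delta_rot":[0,0,0],"fingers":-1}
    - {"delta_pos":[0,0,0],"delta_rot":[0,0,0],"fingers":-1}
    - {"delta_pos":[0,0,0],"delta_rot":[0,0,0],"fingers":-1}
    - {"delta_pos":[0,0,0],"delta_rot":[0,0,0],"fingers":-1}
    - {"delta_pos":[0,0,0],"delta_rot":[0,0,0],"fingers":-1}
    - {"delta_pos":[0,0,0],"delta_rot":[0,0,0],"fingers":-1}
    - {"delta_pos":[0,0,0],"delta_rot":[0,0,0],"fingers":-1}
    - {"delta_pos":[0,0,0],"delta_rot":[0,0,0],"fingers":-1}
  force: 60

```text
clock: 15.33
tool_pos: [0.4818, -0.104, 0.0342]
tcp_rot: [-179.9, 0.2, -158.2]
force: [-0.2, 1.7, 7.1]
gripper_width: 0.0597
finger_force: 65.9
```

>>> drive_tool:
  motion:
    - {"delta_pos":[0,0,-0.03],"delta_rot":[0,0,0],"fingers":-1}
    - {"delta_pos":[0,0,-0.1],"delta_rot":[0,0,0],"fingers":-1}
    - {"delta_pos":[0,0,-0.17],"delta_rot":[0,0,0],"fingers":-1}
    - {"delta_pos":[0,0,-0.17],"delta_rot":[0,0,0],"fingers":-1}
    - {"delta_pos":[0,0,-0.17],"delta_rot":[0,0,0],"fingers":-1}
    - {"delta_pos":[0,0,-0.17],"delta_rot":[0,0,0],"fingers":-1}
    - {"delta_pos":[0,0,-0.12],"delta_rot":[0,0,0],"fingers":-1}
    - {"delta_pos":[0,0,-0.07],"delta_rot":[0,0,0],"fingers":-1}

```text
clock: 16.0
tool_pos: [0.4809, -0.1041, 0.236]
tcp_rot: [-179.9, 0.2, -158.3]
force: [0.2, 0.0, -4.1]
gripper_width: 0.0596
finger_force: 66.0
```

>>> drive_tool:
  motion:
    - {"delta_pos":[0,0,0],"delta_rot":[0,0,0.01],"fingers":-1}
    - {"delta_pos":[0,0,0],"delta_rot":[0,0,0.015],"fingers":-1}
    - {"delta_pos":[0,0,0],"delta_rot":[0,0,0.015],"fingers":-1}
    - {"delta_pos":[0,0,0],"delta_rot":[0,0,0.01],"fingers":-1}
    - {"delta_pos":[0,0,0],"delta_rot":[0,0,0],"fingers":-1}
    - {"delta_pos":[0,0,0],"delta_rot":[0,0,0],"fingers":-1}

```text
clock: 16.5
tool_pos: [0.4797, -0.104, 0.2322]
tcp_rot: [180.0, -0.1, -176.2]
force: [0.2, -0.1, -3.1]
gripper_width: 0.0597
finger_force: 66.2
```

```bash
python3 - <<'E'
from h import *
go([.485,.342,.24],-176)
E
```

```text
clk 16.5 tcp [ 0.4797 -0.104   0.2322] rpy [ 1.7997e+02 -1.1000e-01 -1.7619e+02] F [ 0.22 -0.14 -3.06] w 0.0597 ff 66.17383360862732 q1,6 [  6.7 -92.9]
delta norm [-0.175  2.223 -0.038] len mm 446.1038943303603 turn z norm -0.0005177126717083208
```

>>> drive_tool:
  motion:
    - {"delta_pos":[0,0.06,-0.02],"delta_rot":[0,0,0],"fingers":-1}
    - {"delta_pos":[-0.011,0.12,-0.02],"delta_rot":[0,0,0],"fingers":-1}
    - {"delta_pos":[-0.012,0.15,0],"delta_rot":[0,0,0],"fingers":-1}
    - {"delta_pos":[-0.012,0.15,0],"delta_rot":[0,0,0],"fingers":-1}
    - {"delta_pos":[-0.012,0.15,0],"delta_rot":[0,0,0],"fingers":-1}
    - {"delta_pos":[-0.012,0.15,0],"delta_rot":[0,0,0],"fingers":-1}
    - {"delta_pos":[-0.012,0.15,0],"delta_rot":[0,0,0],"fingers":-1}
    - {"delta_pos":[-0.012,0.15,0],"delta_rot":[0,0,0],"fingers":-1}

```text
clock: 17.17
tool_pos: [0.4824, 0.1138, 0.2406]
tcp_rot: [-180.0, -0.1, -176.2]
force: [1.2, -0.5, -3.6]
gripper_width: 0.0592
finger_force: 66.1
```

>>> drive_tool:
  motion:
    - {"delta_pos":[-0.012,0.15,0],"delta_rot":[0,0,0],"fingers":-1}
    - {"delta_pos":[-0.012,0.15,0],"delta_rot":[0,0,0],"fingers":-1}
    - {"delta_pos":[-0.012,0.15,0],"delta_rot":[0,0,0],"fingers":-1}
    - {"delta_pos":[-0.012,0.15,0],"delta_rot":[0,0,0],"fingers":-1}
    - {"delta_pos":[-0.012,0.15,0],"delta_rot":[0,0,0],"fingers":-1}
    - {"delta_pos":[-0.012,0.15,0],"delta_rot":[0,0,0],"fingers":-1}
    - {"delta_pos":[-0.01,0.15,0],"delta_rot":[0,0,0],"fingers":-1}
    - {"delta_pos":[-0.01,0.08,0],"delta_rot":[0,0,0],"fingers":-1}

```text
clock: 17.83
tool_pos: [0.4862, 0.3421, 0.24]
tcp_rot: [180.0, -0.0, -176.1]
force: [1.0, 0.5, -3.5]
gripper_width: 0.0594
finger_force: 66.1
```

>>> drive_tool:
  motion:
    - {"delta_pos":[0,0.01,0],"delta_rot":[0,0,0],"fingers":-1}
    - {"delta_pos":[0,0,0],"delta_rot":[0,0,0],"fingers":-1}
    - {"delta_pos":[0,0,0],"delta_rot":[0,0,0],"fingers":-1}

```text
clock: 18.08
tool_pos: [0.4863, 0.3404, 0.2404]
tcp_rot: [-179.9, -0.1, -176.3]
force: [0.7, 0.1, -3.1]
gripper_width: 0.0593
finger_force: 66.1
```

```bash
python3 - <<'E'
from h import *
go([.485,.342,.1445],-176)
im=arm.capture("wrist")[:,:,::-1]; t=arm.capture("top")[70:270,140:340,::-1]
cv2.imwrite("pics/w3.png",np.hstack([im[:,100:540],cv2.resize(t,(320,320)).copy() if 0 else cv2.copyMakeBorder(cv2.resize(t,(360,360)),0,40,0,0,0)]))
E
```

```text
clk 18.08 tcp [0.4863 0.3404 0.2404] rpy [-1.7993e+02 -8.0000e-02 -1.7625e+02] F [ 0.69  0.11 -3.1 ] w 0.0593 ff 66.11245036125183 q1,6 [  50.6 -136.8]
delta norm [0.005 0.009 0.479] len mm 95.91780169412168 turn z norm -0.0006965569688573068
```

View pics/w3.png

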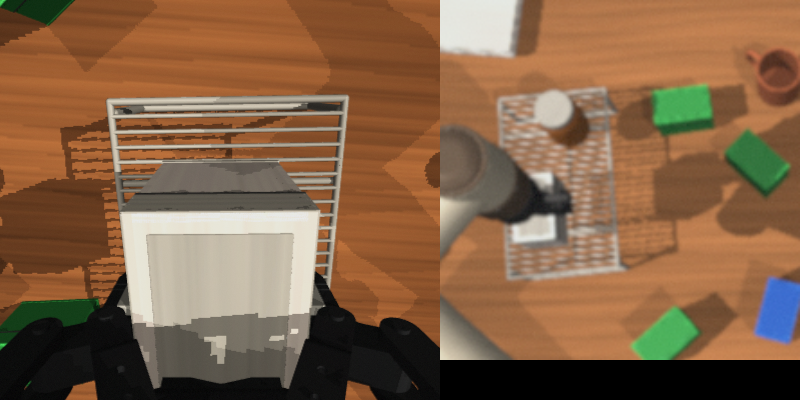

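The tin is over the shelf's near half (shelf edges at columns 108 and 348, tin near 220), and the jar is well clear. Lowering it.

>>> drive_tool:
  motion:
    - {"delta_pos":[0,0.01,0.06],"delta_rot":[0,0,0],"fingers":-1}
    - {"delta_pos":[0,0,0.1],"delta_rot":[0,0,0],"fingers":-1}
    - {"delta_pos":[0,0,0.1],"delta_rot":[0,0,0],"fingers":-1}
    - {"delta_pos":[0,0,0.08],"delta_rot":[0,0,0],"fingers":-1}
    - {"delta_pos":[0,0,0.06],"delta_rot":[0,0,0],"fingers":-1}
    - {"delta_pos":[0,0,0.04],"delta_rot":[0,0,0],"fingers":-1}
    - {"delta_pos":[0,0,0.015],"delta_rot":[0,0,0],"fingers":-1}
    - {"delta_pos":[0,0,0],"delta_rot":[0,0,0],"fingers":-1}

```text
clock: 18.85
tool_pos: [0.4866, 0.3425, 0.1497]
tcp_rot: [-180.0, -0.0, -176.3]
force: [0.5, 0.1, -3.5]
gripper_width: 0.0595
finger_force: 66.1
```

>>> drive_tool:
  motion:
    - {"delta_pos":[0,0,0.007],"delta_rot":[0,0,0],"fingers":-1}
    - {"delta_pos":[0,0,0.005],"delta_rot":[0,0,0],"fingers":-1}
    - {"delta_pos":[0,0,0],"delta_rot":[0,0,0],"fingers":-1}

```text
clock: 19.1
tool_pos: [0.4867, 0.3434, 0.1482]
tcp_rot: [179.9, 0.0, -176.3]
force: [0.1, -0.6, -3.9]
gripper_width: 0.0592
finger_force: 66.1
```

>>> drive_tool:
  motion:
    - {"delta_pos":[0,0,0.004],"delta_rot":[0,0,0],"fingers":-1}
    - {"delta_pos":[0,0,0],"delta_rot":[0,0,0],"fingers":-1}

```text
clock: 19.27
tool_pos: [0.4866, 0.3433, 0.147]
tcp_rot: [180.0, 0.0, -176.3]
force: [-0.7, -0.9, -3.4]
gripper_width: 0.0593
finger_force: 66.1
```

>>> drive_tool:
  motion:
    - {"delta_pos":[0,0,0.006],"delta_rot":[0,0,0],"fingers":-1}
    - {"delta_pos":[0,0,0.006],"delta_rot":[0,0,0],"fingers":-1}
    - {"delta_pos":[0,0,0],"delta_rot":[0,0,0],"fingers":-1}

```text
clock: 19.52
tool_pos: [0.4866, 0.3434, 0.1444]
tcp_rot: [180.0, 0.0, -176.2]
force: [0.7, 0.1, -2.4]
gripper_width: 0.0594
finger_force: 66.0
```

>>> drive_tool:
  motion:
    - {"delta_pos":[0,0,0.004],"delta_rot":[0,0,0],"fingers":-1}
    - {"delta_pos":[0,0,0],"delta_rot":[0,0,0],"fingers":-1}

```text
clock: 19.68
tool_pos: [0.4866, 0.3434, 0.1443]
tcp_rot: [180.0, 0.0, -176.2]
force: [-2.3, 0.6, 1.7]
gripper_width: 0.0595
finger_force: 66.4
```

Contact made. Releasing and rising clear.

>>> drive_tool:
  motion:
    - {"delta_pos":[0,0,0],"delta_rot":[0,0,0],"fingers":1}
    - {"delta_pos":[0,0,0],"delta_rot":[0,0,0],"fingers":1}
    - {"delta_pos":[0,0,0],"delta_rot":[0,0,0],"fingers":1}
    - {"delta_pos":[0,0,0],"delta_rot":[0,0,0],"fingers":1}
    - {"delta_pos":[0,0,0],"delta_rot":[0,0,0],"fingers":1}
    - {"delta_pos":[0,0,-0.08],"delta_rot":[0,0,0],"fingers":1}
    - {"delta_pos":[0,0,-0.15],"delta_rot":[0,0,0],"fingers":1}
    - {"delta_pos":[0,0,-0.15],"delta_rot":[0,0,0],"fingers":1}

```text
clock: 20.35
tool_pos: [0.4861, 0.3427, 0.2193]
tcp_rot: [-179.9, -0.1, -176.3]
force: [0.0, 0.5, -0.5]
gripper_width: 0.0852
finger_force: 0.0
```

>>> drive_tool:
  motion:
    - {"delta_pos":[0,0,-0.15],"delta_rot":[0,0,0],"fingers":1}
    - {"delta_pos":[0,0,-0.15],"delta_rot":[0,0,0],"fingers":1}
    - {"delta_pos":[0,0,-0.1],"delta_rot":[0,0,0],"fingers":1}
    - {"delta_pos":[0,-0.15,0],"delta_rot":[0,0,0],"fingers":1}
    - {"delta_pos":[0,-0.15,0],"delta_rot":[0,0,0],"fingers":1}
    - {"delta_pos":[0,-0.15,0],"delta_rot":[0,0,0],"fingers":1}
    - {"delta_pos":[0,-0.15,0],"delta_rot":[0,0,0],"fingers":1}
    - {"delta_pos":[0,0,0],"delta_rot":[0,0,0],"fingers":1}

```text
clock: 21.02
tool_pos: [0.494, 0.2196, 0.3002]
tcp_rot: [-180.0, 0.0, -176.5]
force: [0.2, -0.7, 0.3]
gripper_width: 0.0854
finger_force: 0.0
```

```bash
python3 - <<'E'
from h import *
go([.5,.3,.3])
a=arm.capture("side")[60:360,100:460,::-1]; b=arm.capture("top")[80:300,140:500,::-1]
cv2.imwrite("pics/f.png",np.hstack([cv2.resize(a,(400,333)),cv2.copyMakeBorder(cv2.resize(b,(400,244)),0,89,0,0,0)]))
E
```

```text
clk 21.02 tcp [0.494  0.2196 0.3002] rpy [-1.7998e+02  1.0000e-02 -1.7646e+02] F [ 0.22 -0.7   0.28] w 0.0854 ff 0.0 q1,6 [  41.2 -127.6]
delta norm [-0.055  0.4    0.001] len mm 80.658738398903 turn z norm None
```

View pics/f.png

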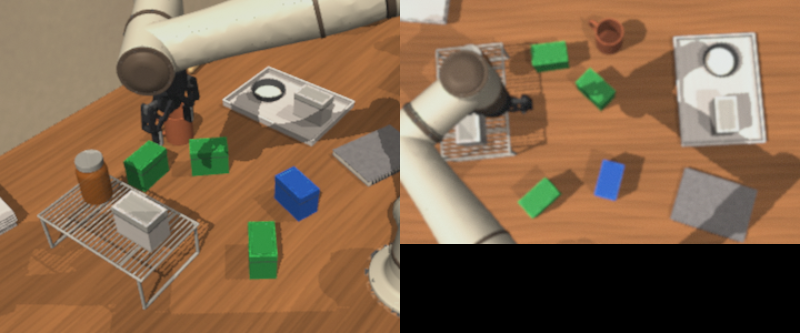

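One tin stands upright on the shelf (140,218 in the left half) and the other on the tray (313,98). Nothing else has moved and the gripper is clear.

```bash
python3 -c "
from plant import arm
print(arm.close_job())"
```

```text
the job is handed in; nothing more can be done
None
```

The full tin (about 0.7 kg by the wrist force) is upright on the tray beside the tart tin, the part-used one (about 0.38 kg) is upright on the wire shelf, and the job was handed in at about 21 s; no verdict came back.

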